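# Fetch the rear build platform from the crowded drying hook

## Robot

A 6-joint arm with a two-finger parallel gripper is mounted at the origin on the work surface. World frame = base frame: x ahead of the robot, y to its left, z up, the work surface at z = 0. Lengths are in m, angles in degrees, forces in N, time in s.
With the tool pointing down it reaches from about 0.3 to 0.75 m from the base axis. Payload 8.5 kg.
Tool frame: the origin (TCP) lies on the centre line of the jaws, within the pads' length; the fingertips stand 17 mm ahead of it and the grasp point (between the pads) lies 2 mm behind it (env.tcp_to_tips is the distance from the TCP to the fingertips, in m); z points along the fingers, y is the line along which they close (so a half turn about z gives the same grasp; the last joint's range is limited). The gripper opens to 85 mm and grips with 20 to 120 N. Pads are 22 mm wide; open, the fingers measure 114 mm over their backs; the gripper's body (76 mm by 85 mm) begins 54 mm behind the grasp point. The pads swing forward as they close: fully open they stand 13 mm farther back than shut.
Start: joints at [63.352, 21.807, 74.336, -0, 83.858, -12.336], TCP at [0.136, 0.533, 0.248] pointing down, gripper open.
Joint ranges: [-178.18, 178.18], [-50.72, 133.34], [12.68, 142.11], [-81.47, 261.47], [9.98, 163.14], [-165.26, 165.26]. Speed limits (degrees/s): [136.94, 136.94, 180, 180, 180, 180].

## Interface

Orientations are given as a 3x3 rotation matrix whose columns are the frame's x, y, z axes.
In Python, from rig import env gives the robot as it stands. The module is installed in compiled form; this text tells all that it offers.
- The arm moves only by the shell command python3 -m pendant 'ROWS' [FORCE]. ROWS is JSON, a list of rows, each a list of 7 numbers: the opening, from 0 (shut) to 1 (fully open), then the shift along the tool's x, y, z in m, then the turn, a rotation vector about the tool's x, y, z in rad. A call has 1 to 5 rows; each row is the pose to reach, as a shift and turn from the pose commanded when the call began, along the tool's axes at that moment; what a row does not reach only later rows make up. A row lasts 1/8 s, in which the tool goes at most 62.5 mm and 10.7 degrees, less where a joint would pass 70% of its speed; a pose out of reach is approached as far as the arm can. A call with a gripper value outside its range is refused whole. The fingers move at their own pace and stop on an object; FORCE is the grip in N (left out, the last holds). Time passes only in rows, so rows that repeat a pose let the fingers close. It gives the time, the measured TCP pose, the force, the opening and the grip force at its end, in the units of the state.
- env.observe(): the state, without advancing time (a new reading comes with each control period).
- env.get_image(name): name is "scene" or "top" or "wrist"; returns a dict with "image" (480x640x3 uint8, blue, green, red), "fx", "fy", "cx", "cy" (pixels), "pose" (4x4, takes a point from camera to world coordinates). Camera axes: x right, y up, looking along -z (the intrinsics and any distortion apply to the point x, -y, -z); pixel columns grow to the right and rows downward; lengths in m; the calibration is good to about 2 mm. A picture is of the moment at which its call begins. There is no depth.
- env.close_job(): hands the job in; it is judged then, once.
Trained networks look in the newest picture that a camera, given by its name, has taken for a name from the list of things; names that differ only in an ending like _2 or _b are one class to them, and where a whole thing is asked for, a point or a joint stands for the part that bears it (a point fixed in the world has none). Each returns a list of dicts, best first, with "conf" (0 to 1); they miss things now and then, are a little off and sometimes report something else, mostly with a low value. They report only what shows in the picture. A call takes as long as a camera call. They do not tell look-alikes from the thing itself.
- env.find_in(camera, thing): "bbox" ([centre column, centre row, width, height] in pixels, round what is visible of it).
- env.trace(camera, thing): "mask" (480x640 bool, what is visible of it) and "bbox" ([centre column, centre row, width, height] in pixels, round what is visible of it).
- env.tip_of(camera, thing): "centre" ([column, row] in pixels: a listed point, or the origin of a listed thing).
The state is a dict: "time_s": time; "q": joint angles; "qvel": joint speeds; "joint_efforts": joint torques, N m; "position": TCP position; "tool_rot": TCP orientation; "ft_force": force on the tool from outside, world axes, zero at the start; "wrist_torque": the same for the moment, N m; "grip_width": finger opening in m; "gripper_force": force on a finger pad.
Only numpy, scipy, OpenCV 4.12 (cv2) and the standard library are available. Lean on these libraries where they do the work, as an engineer would, in place of code of your own. Each camera call takes 0.05 s, during which the arm holds its last target. There are 200 camera calls.

## Task

The build platform with the red grip is needed, but it hangs at the back of the crowded hook. Hang the black-gripped and grey-gripped platforms from in front of it on the other hook and push that row back by feel until it has pressed the hook's stiff yellow buffer pad home (it yields at roughly 7 N of push, then stops dead; push gently, never over 18 N, lower things softly on the hooks, and let only the platforms, never the gripper, bear on the hooks). Then take the red one off and stand it upright in the steel tray; drop nothing and leave the bottle, jar and scraper alone.

Things in the scene. Friction and masses are not known exactly. Their poses are not given: they have to be found in the camera images.
- hook_full: the crowded hook, a fixed steel stand; origin on the bench under its post's front face. From there a flat bar, 12 mm wide (y), 8 mm thick, top face 140 mm high, runs along the hook's own -x to x = -185 mm. Post 50 mm wide, top 158 mm high; base plate 250 x 90 x 8 mm. Red, black and grey hang about 36, 80 and 124 mm in front of the origin (x = -36, -80, -124), with 96 mm of air below their plates.
- full_lip (a point): top centre of the upturned lip that ends the crowded hook's bar: lip 6 mm long in x, its top 148 mm above the bench, 8 mm above the bar's top face
- hook_spare: the empty hook, of the same make, size and axes as the crowded one. A blue clamp carriage on its bar carries a yellow buffer pad (26 mm wide, 143 to 155 mm high: saddle height of hung platforms). The carriage's place differs each time and is not measured: the untouched pad's front face lies anywhere at hook x = -32 to -82 mm.
- spare_lip (a point): top centre of the same lip at the end of the empty hook's bar
- buffer (a joint): how far the yellow pad is pushed back towards the post, in m: 0 untouched, 0.006 hard against its stop. It slides stiffly, stays where it is left and does not spring back. Sliding the row takes 1 to 4 N at the gripper, moving the pad about 4 to 8 N; past 6 mm it is rigid and the force climbs fast. It must end more than 4.5 mm in.
- red: wanted build platform, red grip, at the back; 78 mm tall, 0.19-0.30 kg; origin under the centre of its plate, z up. Plate 34 x 70 x 10 mm (x, y, z). On it two straps 6 mm thick, 24 mm long in x, leave an opening along x, 20 mm wide, z 10 to 44 mm, for the hook bar. Saddle 36 x 44 x 8 mm above (z 44 to 52) rests on the bar. Hung, its underside is 96 mm above the bench.
- red_grip (a point): centre of the red grip block on top of the saddle: 30 mm (x) x 28 mm (y) x 26 mm tall, flat-sided, 65 mm above the plate's underside; taken from above across its 28 mm. A grip of 20 N holds it; fingers that squeeze hard drag it down on the bar
- black: black-gripped platform, same build, size and mass range as the red one; middle of the crowded hook. Pushed together on a bar, platforms meet saddle to saddle and stand 36 mm apart.
- black_grip (a point): centre of the black grip block (as on the red one)
- grey: grey-gripped platform, same build, size and mass range as the red one; front of the crowded hook
- grey_grip (a point): centre of the grey grip block (as on the red one)
- tray: low open steel tray fixed to the bench, 130 x 160 mm outside (x by y), walls 4 mm thick and 14 mm high; origin under its centre. Its inner floor is 4 mm above the bench.
- tray_in (a point): centre of the tray's inner floor (top surface)
- resin: amber bottle, 64 mm diameter, 150 mm tall, bystander; origin under its base
- jar: white jar, 56 mm diameter, 65 mm tall, bystander; origin under its base
- scraper: scraper lying on the bench in front of the hooks, bystander; about 200 mm long along its own x
Mind the look-alikes: they are no part of the job. Leave any blue or purple look-alike of the grey alone.

How it is judged (in metres and radians):
On the way:
1. the black and grey platforms hang released on the spare hook, pushed back so that its buffer pad is more than three quarters of the way in (x of black in the frame of hook_spare between -0.165 and -0.03 m and y of black in the frame of hook_spare between -0.015 and 0.015 m and z of black in the frame of hook_spare between 0.088 and 0.102 m and angle between each of black, grey's own z axis and vertical below 0.15 rad and x of grey in the frame of hook_spare between -0.165 and -0.03 m and y of grey in the frame of hook_spare between -0.015 and 0.015 m and z of grey in the frame of hook_spare between 0.088 and 0.102 m and value of joint buffer above 0.0045 m and contact force between the fingers and black below 0.1 N and contact force between the fingers and grey below 0.1 N), for 0.2 s.
At the end, for the whole second after the job is handed in: black and grey hang upright (0.15 rad) on the spare bar, undersides 88 to 102 mm high, 30 to 165 mm in front of its origin, buffer over 4.5 mm in; red stands upright (0.1 rad) on the tray floor, within 50 mm of its centre along both tray axes; all released, at rest (all of step 1 and contact force between the fingers and red below 0.1 N and linear speed of each of red, black, grey below 0.02 m/s and x of red in the frame of tray between -0.05 and 0.05 m and y of red in the frame of tray between -0.05 and 0.05 m and z of red in the frame of tray between 0 and 0.009 m and angle between red's own z axis and vertical below 0.1 rad); the robot touches nothing.
It fails at once if the row is pushed too hard (over 18 N between the black and grey platforms) (contact force between black and grey above 18 N).
It fails at once if a platform loads a hook roughly (over 60 N) (contact force between any of red, black, grey and hook_spare above 60 N or contact force between any of red, black, grey and hook_full above 60 N).
It fails at once if the gripper or arm bears on a hook or its buffer (over 3 N) (contact force between any of the arm, the fingers and hook_spare above 3 N or contact force between any of the arm, the fingers and hook_full above 3 N).
It fails at once if a platform is dropped (faster than 0.45 m/s while unheld) ((contact force between the fingers and red below 0.1 N and linear speed of red above 0.45 m/s) or (contact force between the fingers and black below 0.1 N and linear speed of black above 0.45 m/s) or (contact force between the fingers and grey below 0.1 N and linear speed of grey above 0.45 m/s)).
It fails at once if the bottle, jar or scraper is moved by more than 20 mm (distance of any of resin, jar, scraper from where it was at the start of the episode above 0.02 m).
It also fails if it takes over 72 s, if anything falls off the work surface, if the arm or the gripper's body presses on something with over 40 N, if the wrist force passes 120 N, or if a joint passes its speed limit or range.

## Working session

There is one attempt and no reset: what is moved stays moved. The work goes in short steps, Python scripts to look and compute and a shell command to move; the robot and the scene stay as the last step left them, time stands still between calls to the robot, and variables do not carry over. Pictures are saved under pics/ and viewed, at most 10 in all, crops included, and the job is handed in when it is done.

```bash
mkdir -p pics; python3 - <<'E'
from rig import env
import cv2
s=env.observe();print(s['time_s'],s['position'],s['tool_rot'],s['grip_width'])
for c in('scene','top'):
    d=env.get_image(c);cv2.imwrite(f'pics/{c}0.png',d['image']);print(c,d['fx'],d['fy'],d['cx'],d['cy'],d['pose'].round(3).tolist(),[k for k in d])
    for n in('red_grip','black_grip','grey_grip','full_lip','spare_lip','hook_full','hook_spare','tray_in','resin','jar','scraper','buffer'):
        try:
            r=env.tip_of(c,n);print(n,[([round(float(v)) for v in x['centre']],round(x['conf'],2)) for x in r[:4]])
        except Exception as e:print(n,e)
E
```

```text
0.0 [0.13583962 0.53267093 0.24769844] [[-9.68960917e-01  2.47213030e-01 -6.78023959e-04]
 [ 2.47213751e-01  9.68960018e-01 -1.35813391e-03]
 [ 3.21229708e-04 -1.48359553e-03 -9.99998848e-01]] 0.0849360865642035
scene 517.0236600887695 517.0236600887695 318.0900856620928 238.5403718339136 [[-0.558, -0.7, 0.445, 0.978], [0.829, -0.461, 0.316, 0.335], [-0.016, 0.545, 0.838, 1.025], [0.0, 0.0, 0.0, 1.0]] ['image', 'fx', 'fy', 'cx', 'cy', 'pose']
red_grip [([236, 242], 0.74)]
black_grip [([246, 225], 0.8)]
grey_grip [([256, 210], 0.83), ([212, 220], 0.7), ([286, 160], 0.57), ([274, 198], 0.24)]
full_lip [([274, 198], 0.73)]
spare_lip [([369, 269], 0.57), ([314, 363], 0.34)]
hook_full [([234, 291], 0.81)]
hook_spare [([312, 364], 0.79)]
tray_in [([448, 325], 0.86)]
resin [([236, 184], 0.75), ([236, 243], 0.6)]
jar [([267, 327], 0.69)]
scraper [([331, 224], 0.8), ([448, 329], 0.19)]
buffer it knows: black, black_grip, full_lip, grey, grey_grip, hook_full, hook_spare, jar, red, red_grip, resin, scraper, spare_lip, tray, tray_in
top 510.00204591266566 510.00204591266566 326.8334035913982 228.01821266880063 [[0.007, 0.999, -0.05, 0.442], [-1.0, 0.007, 0.01, 0.007], [0.01, 0.05, 0.999, 1.204], [0.0, 0.0, 0.0, 1.0]] ['image', 'fx', 'fy', 'cx', 'cy', 'pose']
red_grip [([388, 172], 0.72)]
black_grip [([388, 186], 0.65)]
grey_grip [([424, 313], 0.94), ([390, 213], 0.89), ([440, 210], 0.8), ([390, 172], 0.51)]
full_lip [([389, 238], 0.77), ([196, 244], 0.43), ([382, 193], 0.4)]
spare_lip [([260, 219], 0.82)]
hook_full [([193, 240], 0.66), ([380, 168], 0.59), ([382, 176], 0.49)]
hook_spare [([278, 146], 0.95), ([340, 279], 0.71), ([378, 166], 0.17)]
tray_in [([193, 242], 0.66)]
resin [([462, 268], 0.67)]
jar [([330, 156], 0.88)]
scraper [([339, 277], 0.96)]
buffer it knows: black, black_grip, full_lip, grey, grey_grip, hook_full, hook_spare, jar, red, red_grip, resin, scraper, spare_lip, tray, tray_in
```

View pics/scene0.png

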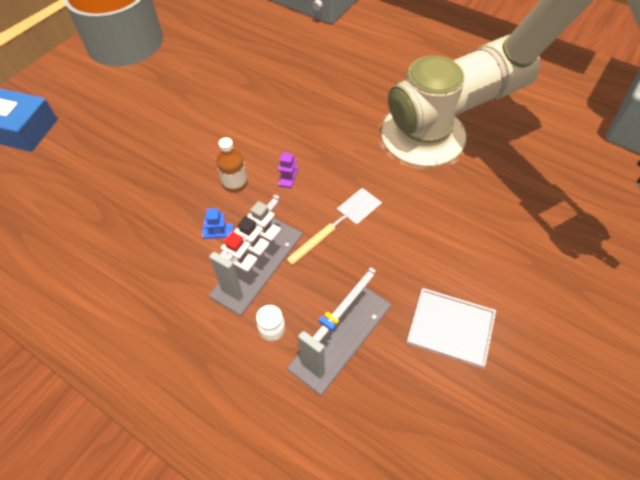

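View pics/top0.png

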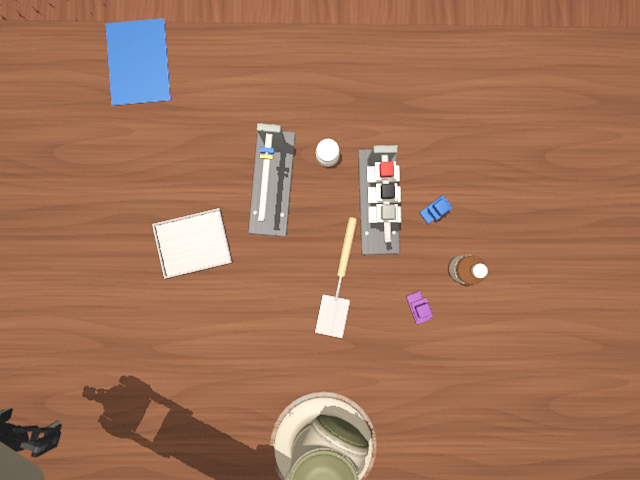

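Scene picture: red (236,242), black (247,225) and grey (260,210) grips on the crowded hook. In the top picture they are at (386,170), (388,191) and (389,212). Look-alikes of the grey are blue at (213,222)/(436,210) and purple at (288,167)/(419,308); the real grey is the one hanging on the bar in front of black. The spare hook is at top (268,180), with its pad at (267,155). Next I triangulate.

```bash
cat > h.py <<'E'
from rig import env
import numpy as np, cv2
def ray(d,p):
    v=np.array([(p[0]-d['cx'])/d['fx'],-(p[1]-d['cy'])/d['fy'],-1.]);P=d['pose'];return P[:3,3],P[:3,:3]@v
def onz(d,p,z):
    o,v=ray(d,p);return (o+v*(z-o[2])/v[2]).round(4)
def tri(a,b):
    A=np.zeros((3,3));r=np.zeros(3)
    for d,p in(a,b):
        o,v=ray(d,p);v=v/np.linalg.norm(v);M=np.eye(3)-np.outer(v,v);A+=M;r+=M@o
    return np.linalg.solve(A,r).round(4)
def proj(d,X):
    P=d['pose'];c=P[:3,:3].T@(np.array(X)-P[:3,3]);return (d['cx']+d['fx']*c[0]/-c[2],d['cy']-d['fy']*c[1]/-c[2])
E
python3 - <<'E'
from h import *
S=env.get_image('scene');T=env.get_image('top')
for n,a,b in(('red',(236,242),(386,170)),('black',(247,225),(388,191)),('grey',(260,210),(389,212)),('full lip',(274,199),(389,246)),('spare lip',(372,271),(262,219)),('pad',(331,318),(267,155))):
    print(n,tri((S,a),(T,b)),onz(S,a,.161),onz(T,b,.161), onz(S,a,.148),onz(T,b,.148))
print('tray',onz(S,(448,325),.004),onz(T,(193,242),.004))
for n,p in(('fullbase',[(359,150),(398,148),(399,253),(363,254)]),('sparebase',[(257,133),(295,133),(286,236),(249,233)]),('tray',[(153,241),(221,210),(231,263),(163,277)])):
    print(n,[onz(T,q,.008).tolist() for q in p])
im=T['image']
a=cv2.resize(im[115:275,230:430],None,fx=4,fy=4)[:600];cv2.imwrite('pics/top_crop.png',a[:600,:800])
E
```

```text
red [ 0.6152 -0.1239  0.1597] [ 0.6153 -0.1223  0.161 ] [ 0.6156 -0.1245  0.161 ] [ 0.6098 -0.1291  0.148 ] [ 0.6178 -0.1262  0.148 ]
black [ 0.5718 -0.1284  0.1631] [ 0.5708 -0.1294  0.161 ] [ 0.5721 -0.1287  0.161 ] [ 0.5647 -0.1364  0.148 ] [ 0.5737 -0.1304  0.148 ]
grey [ 0.528  -0.1297  0.1638] [ 0.5262 -0.1303  0.161 ] [ 0.5288 -0.1308  0.161 ] [ 0.5194 -0.1373  0.148 ] [ 0.5299 -0.1325  0.148 ]
full lip [ 0.4623 -0.14    0.1212] [ 0.4872 -0.1231  0.161 ] [ 0.459  -0.1309  0.161 ] [ 0.4798 -0.13    0.148 ] [ 0.4592 -0.1326  0.148 ]
spare lip [0.5134 0.1323 0.1416] [0.5232 0.1373 0.161 ] [0.5124 0.1295 0.161 ] [0.5164 0.1344 0.148 ] [0.5133 0.131  0.148 ]
pad [0.6457 0.1226 0.153 ] [0.6482 0.1253 0.161 ] [0.6446 0.1209 0.161 ] [0.6432 0.1222 0.148 ] [0.6471 0.1224 0.148 ]
tray [0.465  0.3024 0.004 ] [0.4676 0.309  0.004 ]
fullbase [[0.6881, -0.0797, 0.008], [0.6938, -0.1722, 0.008], [0.4452, -0.1745, 0.008], [0.4423, -0.09, 0.008]]
sparebase [[0.7266, 0.162, 0.008], [0.7274, 0.0721, 0.008], [0.4831, 0.0908, 0.008], [0.4895, 0.1775, 0.008]]
tray [[0.4692, 0.4012, 0.008], [0.5431, 0.2439, 0.008], [0.4191, 0.2184, 0.008], [0.3855, 0.376, 0.008]]
```

View pics/top_crop.png

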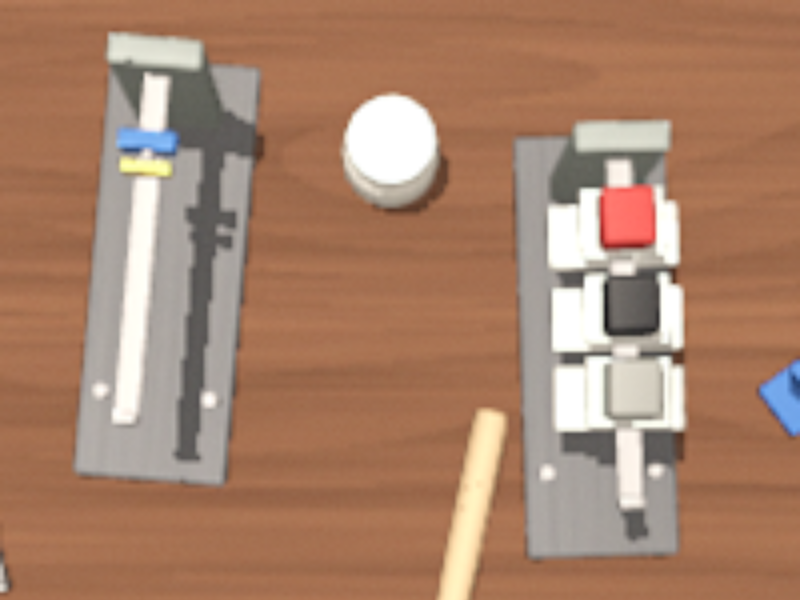

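Enlarged: the grips hanging on the right-hand hook are red (628,217), black (633,305) and grey (634,389), back to front, as described. The spare bar runs from (155,78) to its lip at (125,417), with the yellow pad's front face at (145,174).

```bash
python3 - <<'E'
from h import *
T=env.get_image('top')
f=lambda x,y,z:onz(T,(230+x/4-.4,115+y/4-.4),z)[:2]
g=[f(628,217,.174),f(633,305,.174),f(634,389,.174)];l=f(631,503,.145)
sl=f(125,419,.148);sb=f(155,78,.140);pad=f(145,175,.152)
print(g,'lip',l)
def ang(a,b):return np.degrees(np.arctan2(*(b-a)[::-1]))
print('full yaw',ang(g[2],g[0]),ang(l,f(619,165,.140)),'base edges',ang(f(528,556,.004),f(516,138,.004)),ang(f(675,553,.004),f(672,300,.004)))
print('spare lip',sl,'back',sb,'pad',pad,'yaw',ang(sl,sb),'edges',ang(f(78,472,.004),f(107,60,.004)),ang(f(224,482,.004),f(259,70,.004)), np.linalg.norm(pad-sl))
E
```

```text
[array([ 0.6158, -0.1241]), array([ 0.5708, -0.1267]), array([ 0.528 , -0.1273])] lip [ 0.471  -0.1295]
full yaw 2.0873049727765354 1.8652336755190118 base edges 1.8483550537795623 0.6506255075547721
spare lip [0.5125 0.1334] back [0.6931 0.121 ] pad [0.6393 0.1242] yaw -3.927765141964495 edges -3.175946011348034 -4.223478514201275 0.12713331585387053
```

```bash
cat >> h.py <<'E'
def go(xyz,ang,lab=''):
    "shift/turn in tool axes to reach TCP xyz with tool x at world angle ang (deg), tool down"
    from scipy.spatial.transform import Rotation as R
    s=env.observe();Rt=np.array(s['tool_rot']);c,n=np.cos(np.radians(ang)),np.sin(np.radians(ang))
    G=np.array([[c,n,0],[n,-c,0],[0,0,-1.]]);G[:,1]=np.cross(G[:,2],G[:,0])
    print(lab,'shift',(Rt.T@(np.array(xyz)-s['position'])).round(4),'turn',R.from_matrix(Rt.T@G).as_rotvec().round(4))
E
python3 -m pendant '[[1,-0.042,-0.042,0,0,0,0],[1,-0.083,-0.083,0,0,0,0],[1,-0.125,-0.125,0,0,0,0],[1,-0.166,-0.166,0,0,0,0],[1,-0.208,-0.208,0,0,0,0]]'
python3 -m pendant '[[1,-0.042,-0.042,0,0,0,0],[1,-0.083,-0.083,0,0,0,0],[1,-0.125,-0.125,0,0,0,0],[1,-0.166,-0.166,0,0,0,0],[1,-0.208,-0.208,0,0,0,0]]'
python3 -c "
from h import *
go((.526,-.127,.26),181.9)"
```

```text
time_s: 1.98
position: [0.2867, 0.2784, 0.2485]
tool_rot: [[-0.969, 0.247, 0.001], [0.247, 0.969, 0.0], [-0.001, 0.001, -1.0]]
ft_force: [0.9, 1.2, -0.2]
grip_width: 0.0853
gripper_force: 0.0
time_s: 2.6
position: [0.4369, 0.0251, 0.2486]
tool_rot: [[-0.969, 0.248, 0.001], [0.248, 0.969, 0.0], [-0.001, 0.0, -1.0]]
ft_force: [1.2, 1.0, -0.7]
grip_width: 0.0854
gripper_force: 0.0
 shift [-0.124  -0.1253 -0.0113] turn [ 1.000e-04  8.000e-04 -2.833e-01]
```

```bash
python3 -m pendant '[[0.6,-0.042,-0.042,-0.004,0,0,-0.1],[0.6,-0.083,-0.083,-0.008,0,0,-0.2],[0.6,-0.124,-0.125,-0.012,0,0,-0.283],[0.6,-0.124,-0.125,-0.012,0,0,-0.283],[0.6,-0.124,-0.125,-0.012,0,0,-0.283]]' 20
python3 - <<'E'
from h import *
W=env.get_image('wrist');cv2.imwrite('pics/w1.png',W['image'])
print(env.observe()['position'],W['fx'],W['cx'],W['cy'],W['pose'].round(4).tolist())
for n,z in(('grey_grip',.161),('black_grip',.161),('red_grip',.161),('full_lip',.148)):
    for r in env.tip_of('wrist',n)[:3]: print(n,np.round(r['centre'],1),round(r['conf'],2),onz(W,r['centre'],z))
E
```

```text
time_s: 3.22
position: [0.5251, -0.1244, 0.2601]
tool_rot: [[-0.999, -0.033, -0.001], [-0.033, 0.999, 0.001], [0.001, 0.001, -1.0]]
ft_force: [-1.3, 0.7, 0.3]
grip_width: 0.0512
gripper_force: 0.0
[ 0.5250066 -0.1238759  0.2603347] 363.4345399963476 316.9993553361616 241.27610959465528 [[-0.0328, -0.9632, -0.2668, 0.4574], [0.9995, -0.0315, -0.0093, -0.1258], [0.0006, -0.2669, 0.9637, 0.3854], [0.0, 0.0, 0.0, 1.0]]
grey_grip [309.4 255.8] 0.85 [ 0.5295 -0.1282  0.161 ]
grey_grip [169.8 242.1] 0.85 [ 0.5232 -0.2179  0.161 ]
black_grip [310.3 316.4] 0.83 [ 0.5727 -0.1264  0.161 ]
red_grip [308.8 371.6] 0.57 [ 0.6159 -0.1263  0.161 ]
full_lip [310.7 163.9] 0.94 [ 0.4719 -0.1292  0.148 ]
```

View pics/w1.png

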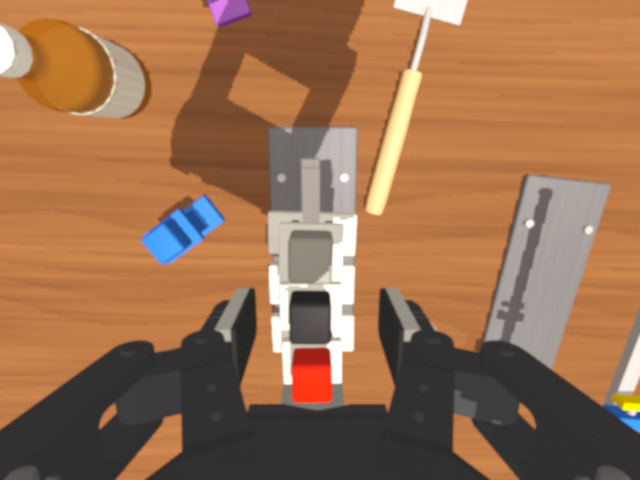

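Wrist picture: grey grip at (310,256), black (310,316), red (310,375), lip (311,164), between the fingers laterally. The blue decoy is off to the left at (183,230). Descending on grey.

```bash
python3 -m pendant '[[0.6,-0.003,-0.004,0.03,0,0,0],[0.6,-0.003,-0.004,0.06,0,0,0],[0.6,-0.003,-0.004,0.08,0,0,0],[0.6,-0.003,-0.004,0.088,0,0,0],[0.6,-0.003,-0.004,0.088,0,0,0]]' 20
python3 -m pendant '[[0.45,0,0,0,0,0,0],[0.3,0,0,0,0,0,0],[0.25,0,0,0,0,0,0],[0.2,0,0,0,0,0,0],[0.2,0,0,0,0,0,0]]' 20
```

```text
time_s: 4.1
position: [0.5286, -0.1284, 0.1725]
tool_rot: [[-0.999, -0.034, -0.0], [-0.034, 0.999, 0.0], [0.0, 0.0, -1.0]]
ft_force: [0.5, 0.2, -0.3]
grip_width: 0.0512
gripper_force: 0.0
time_s: 4.72
position: [0.5289, -0.1288, 0.1733]
tool_rot: [[-0.999, -0.033, 0.002], [-0.033, 0.999, -0.001], [-0.002, -0.001, -1.0]]
ft_force: [-1.0, 2.0, 6.6]
grip_width: 0.0273
gripper_force: 20.0
```

```bash
python3 -m pendant '[[0.2,0,0,-0.006,0,0,0],[0.2,0,0,-0.012,0,0,0],[0.2,0,0,-0.017,0,0,0],[0.2,0,0,-0.017,0,0,0]]' 25
```

```text
time_s: 5.22
position: [0.5287, -0.1287, 0.1897]
tool_rot: [[-0.999, -0.033, 0.001], [-0.033, 0.999, -0.0], [-0.001, -0.0, -1.0]]
ft_force: [0.7, -0.4, -2.6]
grip_width: 0.0272
gripper_force: 25.1
```

```bash
python3 -m pendant '[[0.2,0.015,0,0,0,0,0],[0.2,0.035,0,0,0,0,0],[0.2,0.06,0,0,0,0,0],[0.2,0.085,0,0,0,0,0],[0.2,0.095,0,0,0,0,0]]' 25
python3 -m pendant '[[0.2,-0.003,0.04,0,0,0,0],[0.2,-0.01,0.095,0,0,0,0.03],[0.2,-0.025,0.15,0,0,0,0.06],[0.2,-0.04,0.21,0,0,0,0.101],[0.2,-0.045,0.25,0,0,0,0.101]]' 25
python3 -m pendant '[[0.2,0,0.016,0,0,0,0],[0.2,0,0.016,0,0,0,0]]' 25
python3 - <<'E'
from h import *
W=env.get_image('wrist');cv2.imwrite('pics/w2.png',W['image'])
print(env.observe()['position'])
for c,D in(('wrist',W),('top',env.get_image('top'))):
  for n,z in(('spare_lip',.148),('grey_grip',.178)):
    for r in env.tip_of(c,n)[:3]: print(c,n,np.round(r['centre'],1),round(r['conf'],2),onz(D,r['centre'],z))
E
```

```text
time_s: 5.85
position: [0.4328, -0.1318, 0.1894]
tool_rot: [[-0.999, -0.033, -0.0], [-0.033, 0.999, 0.0], [0.0, 0.0, -1.0]]
ft_force: [-0.4, -0.5, -2.6]
grip_width: 0.0275
gripper_force: 25.1
time_s: 6.48
position: [0.471, 0.1221, 0.1893]
tool_rot: [[-0.998, 0.067, 0.001], [0.067, 0.998, 0.0], [-0.001, 0.0, -1.0]]
ft_force: [0.9, -0.8, -2.4]
grip_width: 0.0274
gripper_force: 26.5
time_s: 6.72
position: [0.4715, 0.1358, 0.1892]
tool_rot: [[-0.998, 0.066, -0.0], [0.066, 0.998, -0.0], [0.0, -0.0, -1.0]]
ft_force: [0.3, -0.7, -2.8]
grip_width: 0.0278
gripper_force: 26.5
[0.47154661 0.13500101 0.18920994]
wrist spare_lip [319.6 359.1] 0.63 [0.5139 0.1353 0.148 ]
wrist grey_grip [317.5 313.7] 0.67 [0.4727 0.1368 0.178 ]
wrist grey_grip [517.3 200. ] 0.19 [0.4306 0.2152 0.178 ]
top spare_lip [258.5 219.5] 0.74 [0.5122 0.1382 0.148 ]
top spare_lip [389.6 191.3] 0.36 [ 0.5731 -0.1337  0.148 ]
top grey_grip [439.7 208.3] 0.76 [ 0.5357 -0.2312  0.178 ]
top grey_grip [424.  312.9] 0.66 [ 0.3254 -0.1989  0.178 ]
```

View pics/w2.png

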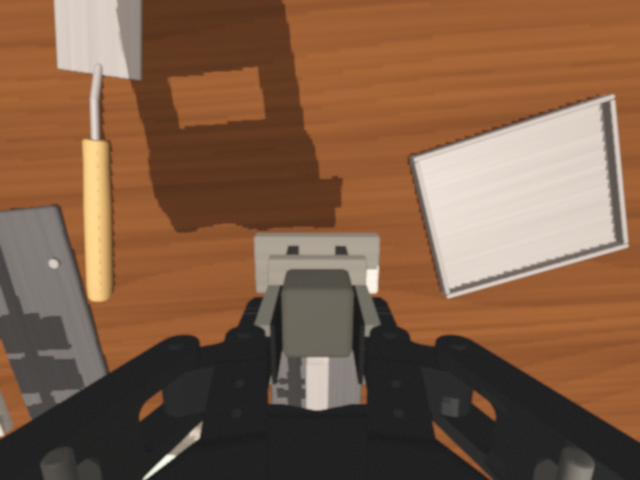

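Wrist picture: grey held at (318,313), the spare bar's end straight behind it at about (317,380), laterally aligned. The tray is at right (520,195). Inserting over the lip.

```bash
python3 -m pendant '[[0.2,-0.012,0.001,0,0,0,0],[0.2,-0.025,0.001,0,0,0,0],[0.2,-0.04,0.001,0,0,0,0],[0.2,-0.055,0.001,0,0,0,0],[0.2,-0.055,0.001,0,0,0,0]]' 25
python3 - <<'E'
from h import *
W=env.get_image('wrist');T=env.get_image('top');S=env.get_image('scene')
a=cv2.resize(T['image'][125:245,230:310],None,fx=5,fy=5);b=cv2.resize(S['image'][230:350,300:400],None,fx=4,fy=4)
b=np.vstack([b,np.zeros((600-b.shape[0],b.shape[1],3),np.uint8)]);cv2.imwrite('pics/ins.png',np.hstack([a,b])[:600,:800])
E
```

```text
time_s: 7.65
position: [0.5275, 0.1325, 0.1889]
tool_rot: [[-0.998, 0.068, 0.0], [0.068, 0.998, -0.0], [-0.0, -0.0, -1.0]]
ft_force: [0.8, -0.0, -3.0]
grip_width: 0.0274
gripper_force: 26.5
```

View pics/ins.png

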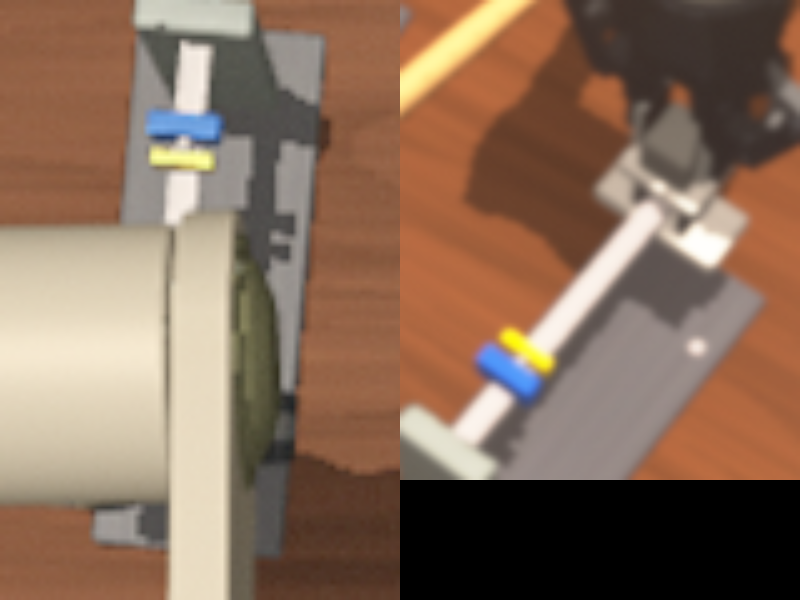

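Scene crop: the bar enters the opening cleanly, centred between the straps. Sliding on to near the pad, then lowering.

```bash
python3 -m pendant '[[0.2,-0.02,0,0,0,0,0],[0.2,-0.04,0,0,0,0,0],[0.2,-0.06,0,0,0,0,0],[0.2,-0.077,0,0,0,0,0],[0.2,-0.077,0,0,0,0,0]]' 25
python3 -m pendant '[[0.2,0,0,0.005,0,0,0],[0.2,0,0,0.01,0,0,0],[0.2,0,0,0.0125,0,0,0],[0.2,0,0,0.0135,0,0,0],[0.2,0,0,0.0145,0,0,0]]' 25
```

```text
time_s: 8.43
position: [0.6034, 0.1274, 0.189]
tool_rot: [[-0.998, 0.068, -0.0], [0.068, 0.998, -0.0], [0.0, -0.0, -1.0]]
ft_force: [-0.2, -0.4, -2.6]
grip_width: 0.0277
gripper_force: 26.5
time_s: 9.05
position: [0.6032, 0.1275, 0.1749]
tool_rot: [[-0.998, 0.068, 0.0], [0.068, 0.998, 0.0], [-0.0, 0.0, -1.0]]
ft_force: [0.0, 0.0, -2.7]
grip_width: 0.0275
gripper_force: 26.5
```

```bash
python3 -m pendant '[[0.2,0,0,0.0007,0,0,0],[0.2,0,0,0.0014,0,0,0],[0.2,0,0,0.002,0,0,0],[0.2,0,0,0.002,0,0,0]]' 20
```

```text
time_s: 9.55
position: [0.6032, 0.1275, 0.1734]
tool_rot: [[-0.998, 0.068, 0.001], [0.068, 0.998, -0.0], [-0.001, -0.0, -1.0]]
ft_force: [-2.7, -1.3, 4.2]
grip_width: 0.0276
gripper_force: 27.2
```

```bash
python3 -m pendant '[[0.35,0,0,0,0,0,0],[0.5,0,0,0,0,0,0],[0.6,0,0,0,0,0,0],[0.6,0,0,0,0,0,0]]' 20
python3 -m pendant '[[0.6,0,0,-0.02,0,0,0],[0.6,0,0,-0.05,0,0,0],[0.6,0.003,-0.04,-0.08,0,0,0],[0.6,0.006,-0.1,-0.08,0,0,0],[0.6,0.009,-0.15,-0.08,0,0,0]]'
python3 -m pendant '[[0.6,0.002,-0.05,0,0,0,-0.05],[0.6,0.005,-0.1,0,0,0,-0.101],[0.6,0.005,-0.107,0,0,0,-0.101],[0.6,0.005,-0.107,0,0,0,-0.101]]'
python3 - <<'E'
from h import *
W=env.get_image('wrist');print(env.observe()['position'])
for n,z in(('black_grip',.161),('red_grip',.161),('full_lip',.148)):
    for r in env.tip_of('wrist',n)[:2]: print(n,np.round(r['centre'],1),round(r['conf'],2),onz(W,r['centre'],z))
T=env.get_image('top');r=env.tip_of('top','grey_grip');print([(np.round(x['centre'],1),onz(T,x['centre'],.161)) for x in r])
go((.572,-.1278,.1725),181.9)
E
```

```text
time_s: 10.05
position: [0.6032, 0.1276, 0.1727]
tool_rot: [[-0.998, 0.068, -0.0], [0.068, 0.998, 0.0], [0.0, 0.0, -1.0]]
ft_force: [-0.2, -0.7, -0.3]
grip_width: 0.0512
gripper_force: 0.0
time_s: 10.68
position: [0.5837, -0.0233, 0.2532]
tool_rot: [[-0.998, 0.068, 0.001], [0.068, 0.998, -0.0], [-0.001, -0.0, -1.0]]
ft_force: [0.4, 0.3, -0.3]
grip_width: 0.0512
gripper_force: 0.0
time_s: 11.18
position: [0.5718, -0.1278, 0.2528]
tool_rot: [[-0.999, -0.032, -0.0], [-0.032, 0.999, 0.0], [0.0, 0.0, -1.0]]
ft_force: [-0.0, 0.0, -0.3]
grip_width: 0.0514
gripper_force: 0.0
[ 0.57189926 -0.12707352  0.25283219]
black_grip [315.6 253.6] 0.65 [ 0.5723 -0.1278  0.161 ]
red_grip [318.1 317.9] 0.67 [ 0.6166 -0.1247  0.161 ]
full_lip [319.2 252.4] 0.72 [ 0.5755 -0.1253  0.148 ]
full_lip [317.8  82.7] 0.62 [ 0.4715 -0.1297  0.148 ]
[(array([424. , 310.2]), array([ 0.3289, -0.2023,  0.161 ])), (array([262.2, 177.9]), array([0.597 , 0.1302, 0.161 ])), (array([386.1, 193.1]), array([ 0.5677, -0.1248,  0.161 ]))]
 shift [-0.     -0.0009  0.0804] turn [0.     0.0001 0.0014]
```

```bash
python3 -m pendant '[[0.6,0,-0.001,0.03,0,0,0],[0.6,0,-0.001,0.06,0,0,0],[0.6,0,-0.001,0.075,0,0,0],[0.6,0,-0.001,0.08,0,0,0],[0.6,0,-0.001,0.08,0,0,0]]' 20
python3 -m pendant '[[0.45,0,0,0,0,0,0],[0.3,0,0,0,0,0,0],[0.25,0,0,0,0,0,0],[0.2,0,0,0,0,0,0],[0.2,0,0,0,0,0,0]]' 20
python3 -m pendant '[[0.2,0,0,-0.006,0,0,0],[0.2,0,0,-0.012,0,0,0],[0.2,0,0,-0.0165,0,0,0],[0.2,0,0,-0.0165,0,0,0]]' 25
```

```text
time_s: 12.1
position: [0.5722, -0.1289, 0.1734]
tool_rot: [[-0.999, -0.033, 0.001], [-0.033, 0.999, -0.0], [-0.001, -0.0, -1.0]]
ft_force: [0.0, 0.8, 1.0]
grip_width: 0.0515
gripper_force: 0.0
time_s: 12.72
position: [0.5721, -0.1289, 0.1737]
tool_rot: [[-0.999, -0.033, 0.001], [-0.033, 0.999, -0.0], [-0.001, -0.0, -1.0]]
ft_force: [-0.9, 0.3, 6.2]
grip_width: 0.0278
gripper_force: 23.0
time_s: 13.22
position: [0.5719, -0.129, 0.1896]
tool_rot: [[-0.999, -0.033, 0.001], [-0.033, 0.999, -0.0], [-0.001, -0.0, -1.0]]
ft_force: [0.3, -0.1, -1.8]
grip_width: 0.0272
gripper_force: 25.2
```

```bash
python3 -m pendant '[[0.2,0.02,0,0,0,0,0],[0.2,0.045,0,0,0,0,0],[0.2,0.075,0,0,0,0,0],[0.2,0.105,0,0,0,0,0],[0.2,0.14,0,0,0,0,0]]' 25
python3 -m pendant '[[0.2,-0.003,0.04,0,0,0,0],[0.2,-0.01,0.095,0,0,0,0.03],[0.2,-0.025,0.15,0,0,0,0.06],[0.2,-0.04,0.21,0,0,0,0.101],[0.2,-0.045,0.25,0,0,0,0.101]]' 25
python3 -m pendant '[[0.2,0,0.018,0,0,0,0],[0.2,0,0.018,0,0,0,0]]' 25
python3 - <<'E'
from h import *
W=env.get_image('wrist');T=env.get_image('top')
for c,D in(('wrist',W),('top',T)):
  for n,z in(('spare_lip',.148),('black_grip',.178),('grey_grip',.161)):
    for r in env.tip_of(c,n)[:3]: print(c,n,np.round(r['centre'],1),round(r['conf'],2),onz(D,r['centre'],z))
go((.4695,.1365,.1895),176.1)
E
```

```text
time_s: 13.85
position: [0.431, -0.1335, 0.1892]
tool_rot: [[-0.999, -0.033, -0.0], [-0.033, 0.999, -0.0], [0.0, -0.0, -1.0]]
ft_force: [-0.9, -0.9, -1.2]
grip_width: 0.0274
gripper_force: 25.2
time_s: 14.48
position: [0.4687, 0.1202, 0.1893]
tool_rot: [[-0.998, 0.067, 0.0], [0.067, 0.998, 0.0], [-0.0, 0.0, -1.0]]
ft_force: [0.3, 0.2, -2.7]
grip_width: 0.0277
gripper_force: 25.5
time_s: 14.72
position: [0.4696, 0.1367, 0.1891]
tool_rot: [[-0.998, 0.066, -0.0], [0.066, 0.998, -0.0], [0.0, -0.0, -1.0]]
ft_force: [0.5, -0.3, -1.4]
grip_width: 0.0273
gripper_force: 25.5
wrist spare_lip [314.3 359.3] 0.57 [0.5118 0.1334 0.148 ]
wrist black_grip [317.4 310.4] 0.66 [0.4692 0.1377 0.178 ]
top spare_lip [263.7 222.3] 0.66 [0.5064 0.1274 0.148 ]
top black_grip [193.  241.2] 0.62 [0.4656 0.2652 0.178 ]
top grey_grip [439.7 209.6] 0.89 [ 0.5346 -0.2352  0.161 ]
top grey_grip [425.9 312.7] 0.69 [ 0.3239 -0.2062  0.161 ]
top grey_grip [263.3 178.3] 0.63 [0.5962 0.1279 0.161 ]
 shift [ 0.0004  0.0013 -0.0001] turn [-0.0001  0.     -0.0007]
```

```bash
python3 -m pendant '[[0.2,-0.015,0,0,0,0,0],[0.2,-0.03,0,0,0,0,0],[0.2,-0.045,0,0,0,0,0],[0.2,-0.06,0,0,0,0,0],[0.2,-0.075,0,0,0,0,0]]' 25
python3 -m pendant '[[0.2,-0.012,0,0,0,0,0],[0.2,-0.017,0,0,0,0,0],[0.2,-0.017,0,0,0,0,0],[0.2,-0.017,0,0.005,0,0,0],[0.2,-0.017,0,0.01,0,0,0]]' 25
python3 -m pendant '[[0.2,0,0,0.0025,0,0,0],[0.2,0,0,0.0035,0,0,0],[0.2,0,0,0.0045,0,0,0],[0.2,0,0,0.0053,0,0,0],[0.2,0,0,0.0053,0,0,0]]' 20
```

```text
time_s: 15.75
position: [0.5461, 0.1304, 0.1892]
tool_rot: [[-0.998, 0.068, 0.0], [0.068, 0.998, -0.0], [-0.0, 0.0, -1.0]]
ft_force: [0.2, -0.7, -1.5]
grip_width: 0.0272
gripper_force: 25.5
time_s: 16.38
position: [0.5612, 0.1296, 0.179]
tool_rot: [[-0.998, 0.068, -0.0], [0.068, 0.998, 0.0], [0.0, -0.0, -1.0]]
ft_force: [0.5, 0.4, -2.4]
grip_width: 0.0275
gripper_force: 25.5
time_s: 17.0
position: [0.5616, 0.1295, 0.1741]
tool_rot: [[-0.998, 0.068, 0.0], [0.068, 0.998, 0.0], [-0.0, 0.0, -1.0]]
ft_force: [0.3, -0.7, -2.4]
grip_width: 0.0274
gripper_force: 25.5
```

```bash
python3 -m pendant '[[0.2,0,0,0.0005,0,0,0],[0.2,0,0,0.001,0,0,0],[0.2,0,0,0.001,0,0,0]]' 20
```

```text
time_s: 17.38
position: [0.5616, 0.1295, 0.174]
tool_rot: [[-0.998, 0.068, 0.001], [0.068, 0.998, -0.0], [-0.001, -0.0, -1.0]]
ft_force: [-2.8, -1.0, 5.8]
grip_width: 0.0276
gripper_force: 26.5
```

```bash
python3 -m pendant '[[0.2,-0.001,0,-0.0005,0,0,0],[0.2,-0.003,0,-0.0005,0,0,0],[0.2,-0.005,0,-0.0005,0,0,0],[0.2,-0.007,0,-0.0005,0,0,0],[0.2,-0.009,0,-0.0005,0,0,0]]' 20
python3 -m pendant '[[0.2,-0.0015,0,0,0,0,0],[0.2,-0.003,0,0,0,0,0],[0.2,-0.0045,0,0,0,0,0],[0.2,-0.006,0,0,0,0,0]]' 20
```

```text
time_s: 18.0
position: [0.5702, 0.1291, 0.174]
tool_rot: [[-0.998, 0.068, -0.001], [0.068, 0.998, 0.0], [0.001, 0.0, -1.0]]
ft_force: [-6.1, 0.4, 6.6]
grip_width: 0.0275
gripper_force: 26.6
time_s: 18.5
position: [0.5761, 0.1287, 0.174]
tool_rot: [[-0.998, 0.068, -0.001], [0.068, 0.998, 0.0], [0.001, 0.0, -1.0]]
ft_force: [-6.6, -0.3, 6.9]
grip_width: 0.0273
gripper_force: 26.6
```

```bash
python3 -m pendant '[[0.2,0,0,-0.0007,0,0,0],[0.2,-0.001,0,-0.0007,0,0,0],[0.2,-0.002,0,-0.0007,0,0,0]]' 20
```

```text
time_s: 18.88
position: [0.5785, 0.1284, 0.174]
tool_rot: [[-0.998, 0.068, -0.0], [0.068, 0.998, -0.0], [0.0, -0.0, -1.0]]
ft_force: [-2.8, -0.1, 1.2]
grip_width: 0.0275
gripper_force: 26.0
```

```bash
python3 -m pendant '[[0.2,-0.001,0,0,0,0,0],[0.2,-0.002,0,0,0,0,0],[0.2,-0.003,0,0,0,0,0],[0.2,-0.003,0,0,0,0,0]]' 20
```

```text
time_s: 19.38
position: [0.5817, 0.1281, 0.1741]
tool_rot: [[-0.998, 0.068, 0.0], [0.068, 0.998, -0.0], [-0.0, -0.0, -1.0]]
ft_force: [-0.6, -0.5, -0.8]
grip_width: 0.0274
gripper_force: 25.6
```

```bash
python3 -m pendant '[[0.2,-0.001,0,0,0,0,0],[0.2,-0.002,0,0,0,0,0]]' 20
```

```text
time_s: 19.62
position: [0.5836, 0.128, 0.1741]
tool_rot: [[-0.998, 0.068, -0.0], [0.068, 0.998, -0.0], [0.0, -0.0, -1.0]]
ft_force: [-1.3, -0.3, -1.9]
grip_width: 0.0273
gripper_force: 25.6
```

```bash
python3 -m pendant '[[0.2,-0.001,0,0,0,0,0],[0.2,-0.002,0,0,0,0,0]]' 20
```

```text
time_s: 19.88
position: [0.5856, 0.1279, 0.1741]
tool_rot: [[-0.998, 0.068, -0.0], [0.068, 0.998, 0.0], [0.0, 0.0, -1.0]]
ft_force: [-1.4, -0.6, -2.3]
grip_width: 0.0271
gripper_force: 25.5
```

```bash
python3 -m pendant '[[0.2,-0.001,0,0,0,0,0],[0.2,-0.002,0,0,0,0,0]]' 20
```

```text
time_s: 20.12
position: [0.5872, 0.1278, 0.1741]
tool_rot: [[-0.998, 0.068, -0.001], [0.068, 0.998, 0.0], [0.001, -0.0, -1.0]]
ft_force: [-5.7, 0.8, -0.2]
grip_width: 0.0274
gripper_force: 25.7
```

```bash
python3 -m pendant '[[0.2,-0.001,0,0,0,0,0],[0.2,-0.0015,0,0,0,0,0]]' 20
```

```text
time_s: 20.38
position: [0.5888, 0.1277, 0.1741]
tool_rot: [[-0.998, 0.068, -0.001], [0.068, 0.998, 0.0], [0.001, -0.0, -1.0]]
ft_force: [-3.9, 0.5, -1.3]
grip_width: 0.0275
gripper_force: 25.6
```

```bash
python3 -m pendant '[[0.2,-0.001,0,0,0,0,0],[0.2,-0.0015,0,0,0,0,0]]' 20
```

```text
time_s: 20.62
position: [0.5905, 0.1276, 0.1741]
tool_rot: [[-0.998, 0.068, -0.0], [0.068, 0.998, 0.0], [0.0, 0.0, -1.0]]
ft_force: [-4.5, -0.0, -1.8]
grip_width: 0.0276
gripper_force: 25.6
```

```bash
python3 -m pendant '[[0.2,-0.0007,0,0,0,0,0],[0.2,-0.0012,0,0,0,0,0]]' 20
```

```text
time_s: 20.88
position: [0.5918, 0.1275, 0.1741]
tool_rot: [[-0.998, 0.068, -0.0], [0.068, 0.998, 0.0], [0.0, 0.0, -1.0]]
ft_force: [-4.5, -0.3, -2.3]
grip_width: 0.0275
gripper_force: 25.5
```

```bash
python3 -m pendant '[[0.2,-0.0005,0,0,0,0,0],[0.2,-0.001,0,0,0,0,0]]' 20
```

```text
time_s: 21.12
position: [0.5928, 0.1274, 0.1741]
tool_rot: [[-0.998, 0.068, -0.0], [0.068, 0.998, 0.0], [0.0, 0.0, -1.0]]
ft_force: [-3.8, -0.2, -3.0]
grip_width: 0.0272
gripper_force: 25.5
```

```bash
python3 -m pendant '[[0.2,-0.0003,0,0,0,0,0],[0.2,-0.0005,0,0,0,0,0]]' 20
```

```text
time_s: 21.38
position: [0.5932, 0.1273, 0.1742]
tool_rot: [[-0.998, 0.068, -0.0], [0.068, 0.998, -0.0], [0.0, -0.0, -1.0]]
ft_force: [-4.5, 0.2, -3.5]
grip_width: 0.0273
gripper_force: 25.5
```

```bash
python3 -m pendant '[[0.2,-0.0003,0,0,0,0,0],[0.2,-0.0006,0,0,0,0,0]]' 20
```

```text
time_s: 21.62
position: [0.5933, 0.1274, 0.1742]
tool_rot: [[-0.998, 0.068, -0.002], [0.068, 0.998, 0.0], [0.001, -0.0, -1.0]]
ft_force: [-6.9, 0.5, -1.6]
grip_width: 0.0273
gripper_force: 25.6
```

```bash
python3 -m pendant '[[0.2,-0.0003,0,0,0,0,0],[0.2,-0.0005,0,0,0,0,0]]' 20
```

```text
time_s: 21.88
position: [0.5934, 0.1274, 0.1742]
tool_rot: [[-0.998, 0.068, -0.002], [0.068, 0.998, 0.0], [0.002, -0.0, -1.0]]
ft_force: [-9.8, 0.4, 0.0]
grip_width: 0.0275
gripper_force: 25.7
```

```bash
python3 -m pendant '[[0.2,-0.0003,0,0,0,0,0],[0.2,-0.0005,0,0,0,0,0]]' 20
```

```text
time_s: 22.12
position: [0.5935, 0.1274, 0.1742]
tool_rot: [[-0.998, 0.068, -0.003], [0.068, 0.998, -0.0], [0.003, -0.0, -1.0]]
ft_force: [-10.8, -0.8, 1.3]
grip_width: 0.0276
gripper_force: 25.9
```

The force climbs from 4.5 N to 10.8 N while the row stalls at x = 0.5934. First pad contact was at about 0.587, so the pad is on its stop after about 6 mm. Easing off, releasing and moving above red.

```bash
python3 -m pendant '[[0.2,0.0008,0,0,0,0,0],[0.2,0.0015,0,0,0,0,0],[0.2,0.0015,0,0.0003,0,0,0],[0.2,0.0015,0,0.0003,0,0,0]]' 20
python3 -m pendant '[[0.3,0,0,0,0,0,0],[0.4,0,0,0,0,0,0],[0.5,0,0,0,0,0,0],[0.6,0,0,0,0,0,0],[0.6,0,0,0,0,0,0]]' 20
python3 -m pendant '[[0.6,0,0,-0.015,0,0,0],[0.6,0,0,-0.04,0,0,0],[0.6,0,0,-0.08,0,0,0],[0.6,0,-0.03,-0.08,0,0,0]]'
python3 - <<'E'
from h import *
T=env.get_image('top');S=env.get_image('scene')
for n in('black_grip','grey_grip'):
  for c,D in(('top',T),('scene',S)):
    print(c,n,[(np.round(x['centre']),onz(D,x['centre'],.161)) for x in env.tip_of(c,n)[:3]])
b=cv2.resize(S['image'][240:390,280:400],None,fx=4,fy=4);cv2.imwrite('pics/row.png',b)
go((.616,-.1255,.25),181.9)
E
```

```text
time_s: 22.62
position: [0.5932, 0.1274, 0.1741]
tool_rot: [[-0.998, 0.068, -0.0], [0.068, 0.998, -0.0], [0.0, -0.0, -1.0]]
ft_force: [-4.8, 1.5, -0.4]
grip_width: 0.0275
gripper_force: 25.7
time_s: 23.25
position: [0.5935, 0.1273, 0.174]
tool_rot: [[-0.998, 0.068, 0.001], [0.068, 0.998, -0.0], [-0.001, 0.0, -1.0]]
ft_force: [-0.5, -0.2, 0.1]
grip_width: 0.0511
gripper_force: 0.0
time_s: 23.75
position: [0.5923, 0.0984, 0.2584]
tool_rot: [[-0.998, 0.065, 0.008], [0.065, 0.998, 0.0], [-0.008, 0.001, -1.0]]
ft_force: [0.7, -0.3, -0.8]
grip_width: 0.0511
gripper_force: 0.0
top black_grip [(array([266., 182.]), array([0.5876, 0.1227, 0.161 ]))]
scene black_grip [(array([347., 296.]), array([0.5942, 0.1265, 0.161 ]))]
top grey_grip [(array([425., 313.]), array([ 0.3231, -0.2037,  0.161 ])), (array([441., 211.]), array([ 0.5323, -0.2387,  0.161 ]))]
scene grey_grip [(array([214., 217.]), array([ 0.5925, -0.1985,  0.161 ])), (array([331., 309.]), array([0.6334, 0.1161, 0.161 ])), (array([289., 159.]), array([ 0.3792, -0.1624,  0.161 ]))]
 shift [-0.0398 -0.2213  0.004 ] turn [ 2.000e-04 -1.000e-04 -1.007e-01]
```

View pics/row.png

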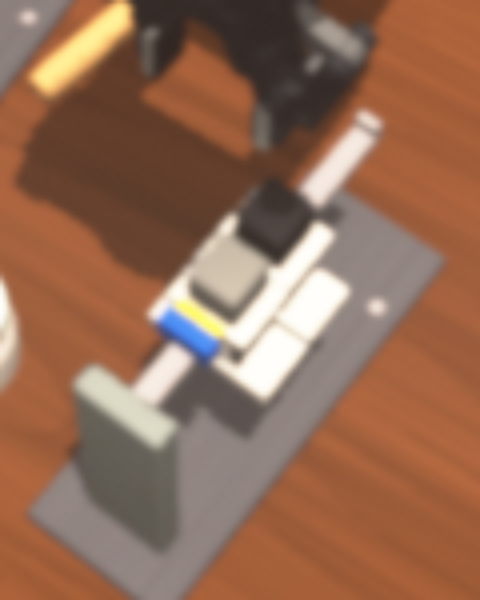

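Row crop: grey at (228,275) and black at (275,215) hang saddle to saddle. The yellow pad at (200,320) is flush against the blue carriage. Now for red.

```bash
python3 -m pendant '[[0.6,-0.01,-0.055,0.004,0,0,-0.03],[0.6,-0.02,-0.11,0.004,0,0,-0.06],[0.6,-0.03,-0.165,0.004,0,0,-0.1],[0.6,-0.04,-0.221,0.004,0,0,-0.1],[0.6,-0.04,-0.221,0.004,0,0,-0.1]]'
python3 - <<'E'
from h import *
W=env.get_image('wrist');print(env.observe()['position'])
for n,z in(('red_grip',.161),('full_lip',.148)):
    for r in env.tip_of('wrist',n)[:2]: print(n,np.round(r['centre'],1),round(r['conf'],2),onz(W,r['centre'],z))
go((.6155,-.1262,.1732),181.7)
E
```

```text
time_s: 24.68
position: [0.6164, -0.1289, 0.2491]
tool_rot: [[-1.0, -0.028, -0.001], [-0.028, 1.0, -0.0], [0.001, -0.0, -1.0]]
ft_force: [1.1, 0.6, -0.7]
grip_width: 0.0514
gripper_force: 0.0
[ 0.61631421 -0.1266709   0.24932166]
full_lip [538.9 287.1] 0.62 [0.639  0.0214 0.148 ]
 shift [ 0.0008 -0.0017  0.0766] turn [ 0.0006 -0.0003  0.0036]
```

```bash
python3 -m pendant '[[0.6,0.001,0,0.03,0,0,0],[0.6,0.001,0,0.06,0,0,0],[0.6,0.001,0,0.071,0,0,0],[0.6,0.001,0,0.0755,0,0,0],[0.6,0.001,0,0.0755,0,0,0]]' 20
python3 -m pendant '[[0.45,0,0,0,0,0,0],[0.3,0,0,0,0,0,0],[0.25,0,0,0,0,0,0],[0.2,0,0,0,0,0,0],[0.2,0,0,0,0,0,0]]' 20
python3 -m pendant '[[0.2,0,0,-0.006,0,0,0],[0.2,0,0,-0.012,0,0,0],[0.2,0,0,-0.0165,0,0,0],[0.2,0,0,-0.0165,0,0,0]]' 25
```

```text
time_s: 25.45
position: [0.6156, -0.1255, 0.1753]
tool_rot: [[-0.999, -0.033, 0.001], [-0.033, 0.999, -0.0], [-0.001, -0.001, -1.0]]
ft_force: [-0.4, -0.3, 0.5]
grip_width: 0.0514
gripper_force: 0.0
time_s: 26.08
position: [0.6154, -0.1258, 0.1753]
tool_rot: [[-0.999, -0.032, 0.001], [-0.032, 0.999, -0.0], [-0.001, -0.0, -1.0]]
ft_force: [-1.9, 0.8, 4.7]
grip_width: 0.0275
gripper_force: 21.8
time_s: 26.58
position: [0.6153, -0.1259, 0.1912]
tool_rot: [[-0.999, -0.032, 0.0], [-0.032, 0.999, -0.0], [-0.0, -0.0, -1.0]]
ft_force: [-0.3, 0.0, -2.9]
grip_width: 0.0271
gripper_force: 25.2
```

```bash
python3 -m pendant '[[0.2,0.02,0,0,0,0,0],[0.2,0.05,0,0,0,0,0],[0.2,0.08,0,0,0,0,0],[0.2,0.11,0,0,0,0,0],[0.2,0.14,0,0,0,0,0]]' 25
python3 -m pendant '[[0.2,0.03,0,0,0,0,0],[0.2,0.045,0,0,0,0,0],[0.2,0.045,0.02,-0.02,0,0,0],[0.2,0.045,0.06,-0.04,0,0,0],[0.2,0.045,0.11,-0.04,0,0,0]]' 25
python3 -m pendant '[[0.2,0,0.055,0,0,0,0],[0.2,0,0.11,0,0,0,0],[0.2,0,0.165,0,0,0,0],[0.2,0,0.22,0,0,0,0],[0.2,0,0.265,0,0,0,0]]' 25
python3 - <<'E'
from h import *
T=env.get_image('top');print(env.observe()['position'])
for c in('scene','top','wrist'):
  D=env.get_image(c)
  print(c,[(np.round(x['centre']),round(x['conf'],2),onz(D,x['centre'],.004)) for x in env.tip_of(c,'tray_in')[:2]])
go((.464,.305,.11),181.8)
E
```

```text
time_s: 27.2
position: [0.4742, -0.1303, 0.1909]
tool_rot: [[-0.999, -0.032, -0.0], [-0.032, 0.999, -0.0], [0.0, -0.0, -1.0]]
ft_force: [-0.6, -0.3, -2.1]
grip_width: 0.0273
gripper_force: 25.1
time_s: 27.82
position: [0.4278, -0.0214, 0.2323]
tool_rot: [[-1.0, -0.031, 0.004], [-0.031, 1.0, -0.001], [-0.004, -0.001, -1.0]]
ft_force: [0.6, 0.8, -3.6]
grip_width: 0.0275
gripper_force: 25.5
time_s: 28.45
position: [0.4182, 0.2453, 0.231]
tool_rot: [[-0.999, -0.033, 0.001], [-0.033, 0.999, 0.0], [-0.001, 0.0, -1.0]]
ft_force: [1.3, -1.7, -2.7]
grip_width: 0.0278
gripper_force: 25.6
[0.41770692 0.24904608 0.23092347]
scene [(array([447., 324.]), 0.75, array([0.4653, 0.2995, 0.004 ]))]
top [(array([193., 243.]), 0.88, array([0.4657, 0.3094, 0.004 ]))]
wrist [(array([380., 259.]), 0.59, array([0.4649, 0.3097, 0.004 ]))]
 shift [-0.0474  0.0614  0.1209] turn [-0.0002 -0.     -0.0006]
```

```bash
python3 -m pendant '[[0.2,-0.024,0.03,0,0,0,0],[0.2,-0.048,0.06,0.02,0,0,0],[0.2,-0.048,0.06,0.06,0,0,0],[0.2,-0.048,0.06,0.1,0,0,0],[0.2,-0.048,0.06,0.125,0,0,0]]' 25
python3 -m pendant '[[0.2,0,0,0.01,0,0,0],[0.2,0,0,0.016,0,0,0],[0.2,0,0,0.019,0,0,0],[0.2,0,0,0.02,0,0,0],[0.2,0,0,0.0205,0,0,0]]' 25
```

```text
time_s: 29.42
position: [0.4643, 0.3033, 0.1042]
tool_rot: [[-1.0, -0.03, -0.002], [-0.03, 1.0, -0.001], [0.002, -0.001, -1.0]]
ft_force: [0.1, 0.0, -2.5]
grip_width: 0.0274
gripper_force: 26.1
time_s: 30.05
position: [0.4644, 0.3047, 0.0859]
tool_rot: [[-0.999, -0.032, 0.001], [-0.032, 0.999, 0.0], [-0.001, 0.0, -1.0]]
ft_force: [-0.0, -0.2, -2.8]
grip_width: 0.0274
gripper_force: 26.1
```

```bash
python3 -m pendant '[[0.2,0,0,0.0008,0,0,0],[0.2,0,0,0.0016,0,0,0],[0.2,0,0,0.0022,0,0,0],[0.2,0,0,0.0022,0,0,0]]' 20
```

```text
time_s: 30.55
position: [0.4643, 0.3046, 0.0834]
tool_rot: [[-0.999, -0.032, 0.0], [-0.032, 0.999, 0.0], [-0.0, 0.0, -1.0]]
ft_force: [-0.5, 0.9, 0.6]
grip_width: 0.0276
gripper_force: 26.5
```

Contact: the force went from -2.8 to +0.6 N at the expected height. One small press, then release and retreat.

```bash
python3 -m pendant '[[0.2,0,0,0.0003,0,0,0],[0.3,0,0,0.0003,0,0,0],[0.45,0,0,0.0003,0,0,0],[0.6,0,0,0.0003,0,0,0],[0.6,0,0,0.0003,0,0,0]]' 20
python3 -m pendant '[[0.6,0,0,-0.02,0,0,0],[0.6,0,0,-0.05,0,0,0],[0.6,0,0,-0.1,0,0,0],[0.6,0.04,0.03,-0.14,0,0,0],[0.6,0.08,0.06,-0.15,0,0,0]]'
python3 -m pendant '[[0.6,0.04,0.04,0,0,0,0],[0.6,0.06,0.08,0,0,0,0],[0.6,0.06,0.08,0,0,0,0],[0.6,0.06,0.08,0,0,0,0]]'
python3 - <<'E'
from h import *
S=env.get_image('scene');T=env.get_image('top')
for c,D in(('scene',S),('top',T)):
  print(c,[(np.round(x['centre']),onz(D,x['centre'],.069)) for x in env.tip_of(c,'red_grip')[:2]])
cv2.imwrite('pics/end.png',cv2.resize(S['image'][180:400,200:510],None,fx=2.5,fy=2.5))
E
```

```text
time_s: 31.18
position: [0.4643, 0.3045, 0.0828]
tool_rot: [[-0.999, -0.032, -0.0], [-0.032, 0.999, -0.0], [0.0, -0.0, -1.0]]
ft_force: [0.5, 0.2, -1.3]
grip_width: 0.0513
gripper_force: 0.0
time_s: 31.8
position: [0.3822, 0.3627, 0.2353]
tool_rot: [[-1.0, -0.031, 0.004], [-0.031, 1.0, 0.002], [-0.004, 0.002, -1.0]]
ft_force: [0.1, 0.4, -1.2]
grip_width: 0.0512
gripper_force: 0.0
time_s: 32.3
position: [0.32, 0.4396, 0.2327]
tool_rot: [[-0.999, -0.032, -0.0], [-0.032, 0.999, -0.001], [0.0, -0.001, -1.0]]
ft_force: [0.0, -1.1, 0.1]
grip_width: 0.0512
gripper_force: 0.0
scene [(array([455., 314.]), array([0.4695, 0.3055, 0.069 ])), (array([348., 294.]), array([0.549 , 0.1017, 0.069 ]))]
top [(array([189., 244.]), array([0.4628, 0.302 , 0.069 ]))]
```

View pics/end.png

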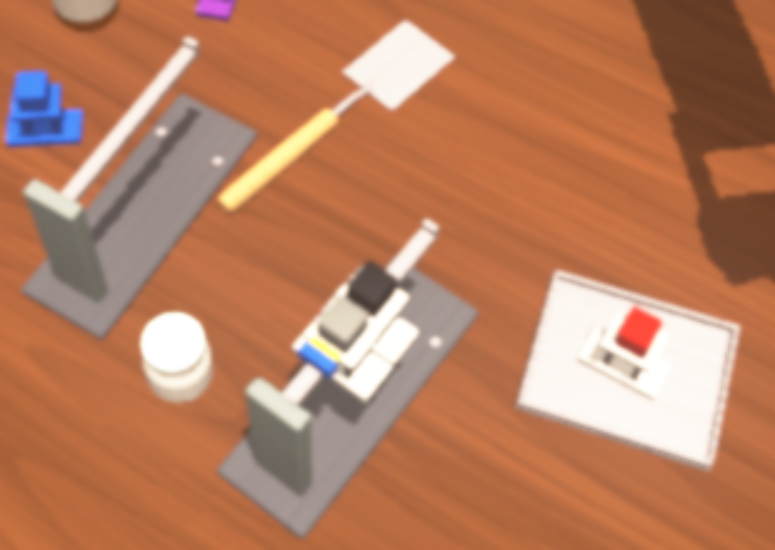

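The end picture shows red (640,330) upright in the tray, grey (343,322) and black (372,287) on the spare hook with the pad home, and the bystanders untouched.

```bash
python3 -c "
from rig import env
print(env.close_job())"
```

```text
the job is handed in; nothing more can be done
None
```

The job is handed in at about 32 s, with no verdict returned: black and grey hang on the spare hook with the buffer pad pressed to its stop (about 11 N at the wrist), red stands upright in the tray, and the final picture shows the bottle, jar and scraper undisturbed.

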